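# Lever open the key box with the flat pry tool

## Task

The lid of the blue steel key box is stuck shut. Take the flat pry tool by its green handle, slide the blade under the lid through the notch in the front of the box, press the handle down over the notch's edge so that the blade levers the lid up, and then with the blade lift the lid well open, to 60 degrees or more, so that it stays open by itself. Finally lay the tool down flat on the worktop; touch the box and lid with the tool only, never with the gripper or arm, and leave the other things where they are.

Things in the scene. Friction and masses are not known exactly. Their poses are not given: they have to be found in the camera images.
- key_box: Blue sheet-steel box with a grey lid, fixed to the worktop: 130 mm deep (its x), 190 mm wide (its y), 80 mm high to the underside of the closed lid, lid 4 mm thick on top (84 mm in all); walls 5 mm, floor 10 mm; a bunch of keys lies inside, below 20 mm. Origin at the centre of its underside; its front (with the notch) faces its -x, z is up.
- notch (a point): Middle of the lower edge (sill) of the pry notch, on the outer face of the box's front wall, at box (-65, 0, 71) mm. The notch is an opening in the front wall just under the lid, 70 mm wide along the box's y and 9 mm high (from z = 71 mm to the underside of the lid at 80 mm); a blade goes in along the box's +x. Behind the 5 mm wall the box is hollow.
- lid_hinge (a point): Middle of the lid's hinge axis, at the top of the back wall, box (65, 0, 80) mm; the axis runs along the box's y. Axes as the box.
- lid_edge (a point): Middle of the lid's front edge, on its underside, 130 mm from the hinge axis; it moves with the lid and with the lid closed lies 9 mm above the notch point.
- lid (a joint): Angle of the grey lid (flat plate 130 x 190 x 4 mm, no handle): 0 closed, grows as the front edge rises, 1.75 rad at its stop. A stiff hinge (about 4 N at the front edge, 6 N at a blade tip 50 mm inside) that stays where it is left.
- pry_tool: Flat pry tool, 195 mm long, 0.12 kg, lying loose on the worktop: square green handle 100 mm long, 24 x 24 mm, and a flat steel blade 30 mm wide, 3 mm thick, that projects 95 mm from the handle's front end. Origin at the centre of the handle's underside; x points along the tool towards the blade tip, z up as it lies (the blade's mid-plane is 12 mm above the underside).
- blade_tip (a point): Middle of the blade's end, tool (145, 0, 12) mm; axes as the tool.
- tool_handle (a point): Centre of the tool's green handle, tool (0, 0, 12) mm; axes as the tool.
- tape: Roll of brown packing tape lying flat, 93 mm across, 48 mm high; bystander. Origin at the centre of its underside.
- marker: White marker pen with black cap, 135 mm long, 17 mm thick; bystander. Origin at the centre of its underside, long axis y.
- scissors: Scissors with blue handles, 199 mm long, lying flat; bystander. Origin at the centre of its underside, long axis y.
Things that resemble listed ones, but are neither listed nor needed, are in the scene too. There is more than one size of the key_box; the job needs the larger.

How it is judged:
By the outcome, as a careful person would: the job done as asked, in the order asked, and still so for the second after the job is handed in, with the robot touching nothing.
It also fails if it takes over 61 s, if anything falls off the work surface, if the arm or the gripper's body presses on something with over 40 N, if the wrist force passes 120 N, or if a joint passes its speed limit or range.

## Robot

A 6-joint arm with a two-finger parallel gripper is mounted at the origin on a cart in front of the work surface, level with it; the furniture and walls round the work are solid. World frame = base frame: x ahead of the robot, y to its left, z up, the work surface at z = 0. Lengths are in m, angles in degrees, forces in N, time in s.
With the tool pointing down it reaches from about 0.4 to 0.825 m from the base axis. Payload 7 kg.
Tool frame: the origin (TCP) lies midway between the tips of the shut fingers; the grasp point (between the pads) lies 19 mm behind it (r.grip_depth is the distance from the TCP to the grasp point, in m); z points along the fingers, y is the line along which they close (so a half turn about z gives the same grasp; the last joint's range is limited). The gripper opens to 88 mm and grips with 3 to 60 N. Pads are 19 mm wide; open, the fingers measure 130 mm over their backs; the gripper's body (78 mm by 193 mm) begins 47 mm behind the grasp point.
Start: joints at [80.22, 20.546, 0.682, 0, -70.136, -16.507], TCP at [0.299, 0.605, 0.227] pointing down, gripper open.
Joint ranges: [-176.03, 176.03], [-82.01, 121.73], [-58.28, 71.71], [-173.87, 95.51], [-174.79, -0.11], [-173.66, 173.66]. Speed limits (degrees/s): [136.94, 136.94, 172.46, 180, 180, 180].

## Interface

Orientations are given as [roll, pitch, yaw] about the fixed x, y, z axes, in that order (R = Rz(yaw) Ry(pitch) Rx(roll)).
In Python, from plant import r, capture, close_job, search_frame, outline_of gives the robot as it stands.
- The arm moves only by the shell command python3 -m creep 'ROWS' [FORCE]. ROWS is JSON, a list of rows, each a list of 7 numbers: the finger opening in mm, from 0 to 87.6, then the shift along the world's x, y, z in units of 25 mm (1.0 is 25 mm), then the turn, a rotation vector about the world's x, y, z in degrees. In form: [[hand, x, y, z, ax, ay, az], ...]. A call has 1 to 8 rows; each row shifts and turns the commanded pose from where the row before left it; what a row does not reach is not made up. A row lasts 1/12 s, in which the tool goes at most 41.7 mm and 7.16 degrees, less where a joint would pass 70% of its speed; a pose out of reach is approached as far as the arm can. A call is refused whole if a number of a shift passes 1 or a number of a turn 7.16, either way. A call with a gripper value outside its range is refused whole. The fingers move at their own pace and stop on an object; FORCE is the grip in N (left out, the last holds). Time passes only in rows, so rows that do not move let the fingers close. It gives the time, the measured TCP pose, the force, the opening and the grip force at its end, in the units of the state.
- r.get_state(): the state, without advancing time (a new reading comes with each control period).
- capture(name): name is "side" or "top" or "wrist"; returns a dict with "frame" (480x640x3 uint8, red, green, blue), "K" (3x3 intrinsics, pixels), "origin" and "rotation" of the camera in the world. Camera axes: x right, y down, z forward; pixel columns grow to the right and rows downward; lengths in m; the calibration is good to about 2 mm. The wrist camera is an equidistant fisheye: a pixel r from the principal point sees the ray r / f radians off the axis. A picture is of the moment at which its call begins. There is no depth.
- close_job(): hands the job in; it is judged then, once.
Trained networks look in a picture, given as the dict that the camera call returned (one of the last four; its "shot" number tells which), for a name from the list of things; names that differ only in an ending like _2 or _b are one class to them, and where a whole thing is asked for, a point or a joint stands for the part that bears it (a point fixed in the world has none). Each returns a list of dicts, best first, with "conf" (0 to 1); they miss things now and then, are a little off and sometimes report something else, mostly with a low value. They report only what shows in the picture. A call takes as long as a camera call. They do not tell look-alikes from the thing itself.
- search_frame(picture, target): "bbox" ([left, top, right, bottom] in pixels, round what is visible of it).
- outline_of(picture, target): "region" (480x640 bool, what is visible of it) and "bbox" ([left, top, right, bottom] in pixels, round what is visible of it).
The state is a dict: "time_s": time; "joints": joint angles; "qd": joint speeds; "joint_torque": joint torques, N m; "tcp_pos": TCP position; "eef_rot": TCP orientation; "contact_force": force on the tool from outside, world axes, zero at the start; "moment": the same for the moment, N m; "gripper_width": finger opening in m; "gripper_force": force on a finger pad.
Only numpy, scipy, OpenCV 4.12 (cv2) and the standard library are available. Lean on these libraries where they do the work, as an engineer would, in place of code of your own. Each camera call takes 0.05 s, during which the arm holds its last target. There are 200 camera calls.

## Working session

There is one attempt and no reset: what is moved stays moved. The work goes in short steps, Python scripts to look and compute and a shell command to move; the robot and the scene stay as the last step left them, time stands still between calls to the robot, and variables do not carry over. Pictures are saved under pics/ and viewed, at most 10 in all, crops included, and the job is handed in when it is done.

```bash
ls; mkdir -p pics; python3 - <<'E'
from plant import *
import cv2
print(r.get_state()); 
for n in ["top","side"]:
    p=capture(n); cv2.imwrite(f"pics/{n}0.png",p["frame"][:,:,::-1]); print(n,p["K"],p["origin"],p["rotation"])
    for t in ["key_box","pry_tool","tape","marker","scissors"]:
        print(t,[(d["bbox"],round(d["conf"],2)) for d in search_frame(p,t)])
E
```

```text
pics
{'time_s': 0.0, 'joints': array([ 8.02177373e+01,  2.05921397e+01,  6.34369690e-01, -2.06029434e-02,
       -7.01346684e+01, -1.65080234e+01]), 'qd': array([ 0.00141314,  0.07180643, -0.01277566,  0.11278645, -0.00801113,
       -0.0733549 ]), 'joint_torque': array([ 1.68687733e-03, -5.82721066e+01,  2.93046981e+01,  6.99675232e+00,
        7.06955689e-03, -1.59748488e-04]), 'tcp_pos': array([0.29876516, 0.60474664, 0.22561773]), 'eef_rot': array([ 1.79905868e+02, -7.69929942e-03, -2.62972966e+01]), 'contact_force': array([-0.40142337, -0.55125125,  0.14125997]), 'moment': array([-0.02896637,  0.02804976, -0.01541647]), 'gripper_force': 0.0, 'gripper_width': 0.08725900071235636}
top [[547.88435677   0.         329.74704694]
 [  0.         547.88435677 241.58958319]
 [  0.           0.           1.        ]] [ 0.32369042 -0.12586008  1.43985184] [-169.36819594    1.1840288   -90.22438113]
key_box [([292.7, 180.6, 370.9, 244.9], 0.96), ([236.7, 257.5, 298.2, 303.1], 0.7)]
pry_tool [([178.7, 252.9, 193.3, 328.5], 0.91)]
tape [([411.9, 220.1, 450.7, 258.2], 0.62)]
marker [([389.5, 304.0, 443.0, 321.4], 0.81), ([487.1, 219.8, 520.6, 296.3], 0.51)]
scissors [([491.7, 230.6, 523.9, 295.8], 0.71)]
side [[494.49041217   0.         313.33493465]
 [  0.         494.49041217 237.73761273]
 [  0.           0.           1.        ]] [ 0.03790746 -0.89951087  0.75244041] [-125.18884159   -0.51382778  -34.78811536]
key_box [([219.4, 205.9, 269.3, 259.6], 0.91), ([293.0, 201.5, 380.9, 281.4], 0.63)]
pry_tool [([169.7, 190.1, 232.7, 222.5], 0.67)]
tape []
marker [([301.5, 343.5, 310.0, 371.7], 0.49)]
scissors [([291.3, 201.2, 380.5, 278.2], 0.54), ([166.9, 192.8, 230.6, 220.2], 0.46)]
```

View pics/top0.png

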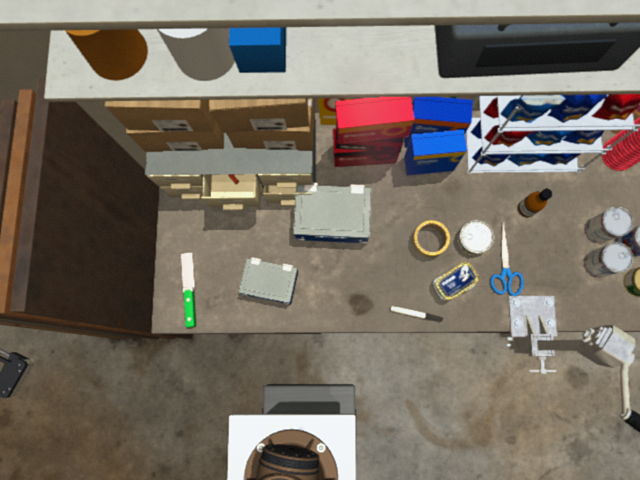

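View pics/side0.png

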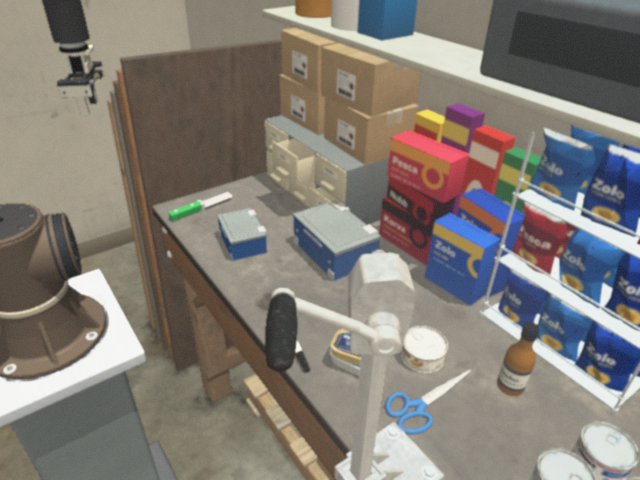

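```bash
cat > h.py <<'E'
from plant import *
import cv2, numpy as np
from scipy.spatial.transform import Rotation as R
from scipy.optimize import minimize
def cam(p): return np.array(p["K"]),np.array(p["origin"]),R.from_euler('xyz',p["rotation"],degrees=True).as_matrix()
def proj(p,X,fish=False):
    K,o,M=cam(p); c=(np.atleast_2d(X)-o)@M
    if fish:
        rr=np.hypot(c[:,0],c[:,1]); th=np.arctan2(rr,c[:,2]); s=th/np.maximum(rr,1e-9)
        c=np.c_[c[:,0]*s,c[:,1]*s,np.ones(len(c))]
    u=c@K.T; return u[:,:2]/u[:,2:]
def box(x0,x1,y0,y1,z0,z1): return np.array([[x,y,z] for x in(x0,x1) for y in(y0,y1) for z in(z0,z1)])
BOX=[box(-.065,.065,-.095,.095,0,.084)]
TOOL=[box(-.05,.05,-.012,.012,0,.024),box(.05,.145,-.015,.015,.0105,.0135)]
def place(P,q): c,s=np.cos(q[2]),np.sin(q[2]); return P@np.array([[c,s,0],[-s,c,0],[0,0,1]])+[q[0],q[1],0]
def sil(p,parts,q,fish=False):
    m=np.zeros((1920,2560),np.uint8)
    for P in parts: cv2.fillConvexPoly(m,cv2.convexHull(np.round((proj(p,place(P,q),fish)+.5)*4).astype(np.int32)),1)
    return cv2.resize(m.astype(np.float32),(640,480),interpolation=cv2.INTER_AREA)
def fit(views,parts,q0,fish=False):
    def cost(q):
        c=0
        for p,reg in views:
            s=sil(p,parts,q,fish); c+=1-np.minimum(s,reg).sum()/np.maximum(s,reg).sum()
        return c
    best=None
    q=np.array(q0,float)
    for st in(.02,.006,.002):
        S=np.array([q,q+[st,0,0],q+[0,st,0],q+[0,0,st*8]])
        o=minimize(cost,q,method='Nelder-Mead',options=dict(initial_simplex=S,xatol=1e-5,fatol=1e-5)); q=o.x
    return q,o.fun
E
python3 - <<'E'
from h import *
pt=capture("top"); ps=capture("side")
def near(p,name,X,tol=25):
    u=proj(p,X)[0]
    for d in outline_of(p,name):
        b=d["bbox"]; c=np.array([(b[0]+b[2])/2,(b[1]+b[3])/2]); print(name,np.round(b),round(d["conf"],2),np.round(u))
        if np.linalg.norm(c-u)<tol: return d["region"].astype(np.float32)
# rough from top
def ray(p,u,z):
    K,o,M=cam(p); d=M@np.linalg.inv(K)@[u[0],u[1],1]; return o+d*(z-o[2])/d[2]
b0=ray(pt,(332,213),.05); t0=ray(pt,(187,302),.012); print(b0,t0)
for name,parts,q0,X in [("key_box",BOX,[b0[0],b0[1],0],b0),("pry_tool",TOOL,[t0[0],t0[1],0.05],t0)]:
    a=near(pt,name,X);b=near(ps,name,X); np.save(f"{name}.npy",np.array([x for x in (a,b) if x is not None]))
    for v in ([(pt,a)],[(ps,b)],[(pt,a),(ps,b)]):
        if all(x[1] is not None for x in v):
            q,f=fit(v,parts,q0); print(name,len(v),np.round(q[:2],4),np.degrees(q[2]).round(2),round(f,3))
for t in ["tape","marker","scissors"]:
    d=search_frame(pt,t)[0]["bbox"]; print(t,ray(pt,((d[0]+d[2])/2,(d[1]+d[3])/2),.01).round(3))
for n,u in [("small",(268,282)),("drawerL",(155,160)),("drawerRfront",(315,190)),("sachet",(456,282)),("front edge",(250,332)),("left edge",(155,250))]: print(n,ray(pt,u,0).round(3))
E
```

```text
[ 0.66054547 -0.10432799  0.05      ] [0.43423005 0.27621981 0.012     ]
key_box [293. 182. 372. 246.] 0.85 [332. 213.]
key_box [293. 200. 378. 280.] 0.84 [334. 235.]
key_box 1 [ 0.6599 -0.1058] -2.76 0.035
key_box 1 [ 0.6641 -0.1009] -2.94 0.091
key_box 2 [ 0.6607 -0.1047] -2.92 0.143
pry_tool [178. 251. 196. 329.] 0.94 [187. 302.]
pry_tool [170. 194. 230. 223.] 0.71 [189. 208.]
pry_tool 1 [0.42   0.2696] 6.28 0.107
pry_tool 1 [0.4246 0.2683] 7.3 0.14
pry_tool 2 [0.4222 0.2701] 5.98 0.265
tape [ 0.595 -0.36   0.01 ]
marker [ 0.403 -0.319  0.01 ]
scissors [ 0.538 -0.561  0.01 ]
small [0.487 0.067 0.   ]
drawerL [0.828 0.386 0.   ]
drawerRfront [ 0.737 -0.058  0.   ]
sachet [ 0.484 -0.428  0.   ]
front edge [0.356 0.111 0.   ]
left edge [0.575 0.372 0.   ]
```

```bash
python3 - <<'E'
from h import *
p=capture("top"); ps=capture("side")
def ray(p,u,z):
    K,o,M=cam(p); d=M@np.linalg.inv(K)@[u[0],u[1],1]; return (o+d*(z-o[2])/d[2]).round(3)
for u in [(159,190),(155,250),(152,325),(193,334)]: print(u,ray(p,u,0))
print("panel top corners, h guess", [ray(p,u,h) for u in [(5,315),(18,92)] for h in (.2,.3,.4,.5)])
f=p["frame"][60:380,0:320]; cv2.imwrite("pics/cropt.png",cv2.resize(f,(600,600),interpolation=cv2.INTER_CUBIC)[:,:,::-1])
w=capture("wrist"); print(w["K"],w["origin"],w["rotation"])
# gripper in top
print("tcp px",proj(p,[[.299,.605,.227]]),proj(ps,[[.299,.605,.227],[.36,.372,0],[.36,.372,.5],[.36,.372,.3],[.36,.372,.4]]))
E
```

```text
(159, 190) [0.742 0.37  0.   ]
(155, 250) [0.575 0.372 0.   ]
(152, 325) [0.376 0.369 0.   ]
(193, 334) [0.352 0.26  0.   ]
panel top corners, h guess [array([0.392, 0.638, 0.2  ]), array([0.387, 0.577, 0.3  ]), array([0.381, 0.515, 0.4  ]), array([0.376, 0.453, 0.5  ]), array([0.937, 0.664, 0.2  ]), array([0.887, 0.6  , 0.3  ]), array([0.838, 0.537, 0.4  ]), array([0.788, 0.473, 0.5  ])]
[[371.64829954   0.         316.23807   ]
 [  0.         371.64829954 251.42327569]
 [  0.           0.           1.        ]] [0.37333212 0.56843498 0.38486681] [ 1.62060756e+02 -2.91766147e-02 -1.16257565e+02]
tcp px [[  8.02983926 357.22115456]] [[ 89.19202218 108.7741201 ]
 [152.1633963  204.60441889]
 [113.60009545  20.0727332 ]
 [131.138547   103.99708504]
 [122.78891673  64.04274204]]
```

View pics/cropt.png

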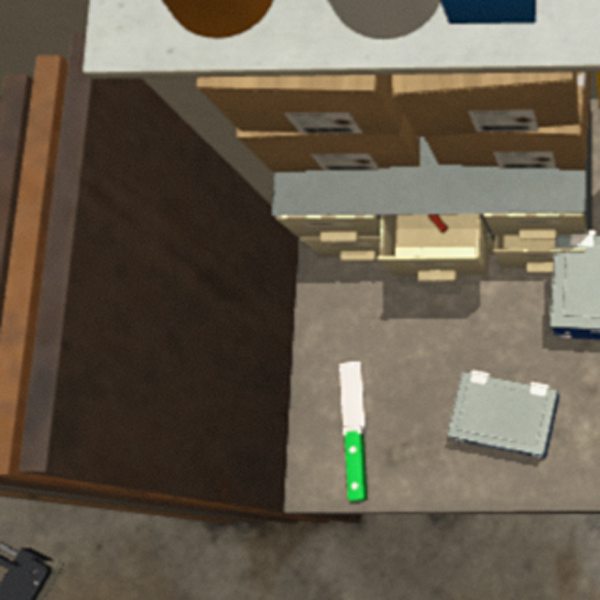

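```bash
python3 -m creep '[[87.6,-1,0,1,0,0,0],[87.6,-1,0,1,0,0,0],[87.6,0,0,1,0,0,0],[87.6,0,0,1,0,0,0],[87.6,0,0,1,0,0,0],[87.6,0,0,1,0,0,0],[87.6,0,0,1,0,0,0],[87.6,0,0,1,0,0,0]]' 40
```

```text
time_s: 1.87
tcp_pos: [0.2489, 0.6049, 0.428]
eef_rot: [-180.0, 0.0, -26.3]
contact_force: [0.2, 0.4, 0.4]
gripper_width: 0.0877
gripper_force: 0.0
```

```bash
python3 -m creep '[[87.6,0,-1,0.2,0,0,0],[87.6,0,-1,0.2,0,0,0],[87.6,0,-1,0,0,0,0],[87.6,0,-1,0,0,0,0],[87.6,0,-1,0,0,0,0],[87.6,0,-1,0,0,0,6.6],[87.6,0,-1,0,0,0,6.6],[87.6,0.5,-1,0,0,0,6.6]]'; python3 -m creep '[[87.6,1,-1,0,0,0,6.6],[87.6,1,-1,0,0,0,6.6],[87.6,1,-1,0,0,0,0],[87.6,1,-1,0,0,0,0],[87.6,1,-1,-1,0,0,0],[87.6,1,-1,-1,0,0,0],[87.6,0,-0.2,-1,0,0,0],[87.6,0,0,-1,0,0,0]]'; python3 - <<'E'
from h import *
w=capture("wrist"); cv2.imwrite("pics/w1.png",w["frame"][:,:,::-1]); print(r.get_state()["tcp_pos"],r.get_state()["eef_rot"])
for d in outline_of(w,"pry_tool"):
    print(d["bbox"],d["conf"])
    for q0 in ([.422,.27,.11],):
        q,f=fit([(w,d["region"].astype(np.float32))],TOOL,q0,True); print(q.round(4),np.degrees(q[2]),f)
E
```

```text
time_s: 2.53
tcp_pos: [0.2606, 0.4038, 0.437]
eef_rot: [-179.9, 0.0, -6.1]
contact_force: [0.5, 0.2, 0.6]
gripper_width: 0.0877
gripper_force: 0.0
time_s: 3.2
tcp_pos: [0.4102, 0.2503, 0.3376]
eef_rot: [-180.0, -0.0, 6.4]
contact_force: [0.4, 0.6, 0.3]
gripper_width: 0.0878
gripper_force: 0.0
[0.40781695 0.24997243 0.3323133 ] [179.82985757   0.3458964    6.43605998]
[292.2, 78.6, 316.9, 232.9] 0.62
[0.4192 0.2677 0.107 ] 6.128553851190723 0.05839526653289795
```

View pics/w1.png

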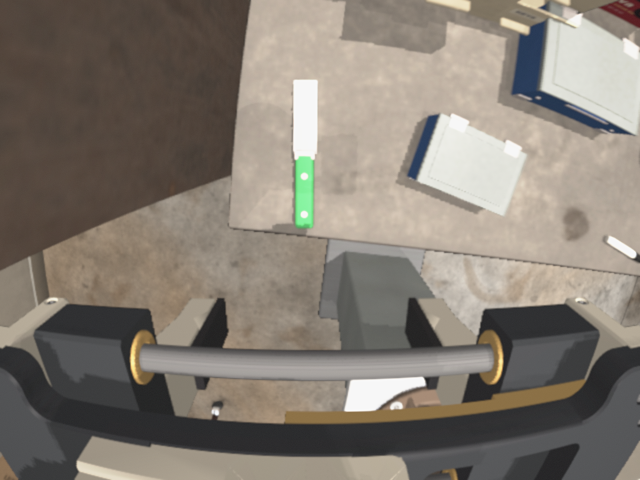

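```bash
python3 -m creep '[[87.6,1,0,-1,0,0,0],[87.6,0.1,0,-1,0,0,0],[87.6,0,0,-1,0,0,0],[87.6,0,0,-1,0,0,0],[87.6,0,0,-1,0,0,0],[87.6,0,0,-1,0,0,0],[87.6,0,0,-1,0,0,0],[87.6,0,0,-1,0,0,0]]'; python3 -m creep '[[87.6,0,0,-1,0,0,0],[87.6,0,0,-1,0,0,0],[87.6,0,0,-1,0,0,0],[87.6,0,0,-0.7,0,0,0],[87.6,0,0,-0.4,0,0,0],[87.6,0,0,0,0,0,0],[87.6,0,0,0,0,0,0],[87.6,0,0,0,0,0,0]]'
```

```text
time_s: 3.97
tcp_pos: [0.4375, 0.254, 0.1393]
eef_rot: [-179.9, -0.1, 6.7]
contact_force: [0.4, 0.5, 0.2]
gripper_width: 0.0874
gripper_force: 0.0
time_s: 4.63
tcp_pos: [0.4376, 0.2537, 0.0374]
eef_rot: [-179.9, -0.1, 6.7]
contact_force: [-0.6, -1.1, -0.1]
gripper_width: 0.0875
gripper_force: 0.0
```

```bash
python3 -m creep '[[87.6,0,0,-0.7,0,0,0],[87.6,0,0,-0.4,0,0,0],[87.6,0,0,-0.2,0,0,0],[87.6,0,0,0,0,0,0],[87.6,0,0,0,0,0,0]]'; 
```

```text
time_s: 5.05
tcp_pos: [0.4368, 0.2525, 0.0037]
eef_rot: [180.0, 0.0, 6.6]
contact_force: [-0.6, 1.3, 0.7]
gripper_width: 0.0876
gripper_force: 0.0
```

Close slowly, with the fingers centring the handle.

```bash
python3 -m creep '[[60,0,0,0,0,0,0],[50,0,0,0,0,0,0],[45,0,0,0,0,0,0],[40,0,0,0,0,0,0],[36,0,0,0,0,0,0],[32,0,0,0,0,0,0],[28,0,0,0,0,0,0],[24,0,0,0,0,0,0]]' 30;  python3 -m creep '[[15,0,0,0,0,0,0],[10,0,0,0,0,0,0],[0,0,0,0,0,0,0],[0,0,0,0,0,0,0],[0,0,0,0,0,0,0],[0,0,0,0,0,0,0]]' 60; python3 - <<'E'
from h import *
for n in ["top"]:
    p=capture(n)
    cv2.imwrite(f"pics/g_{n}.png",cv2.resize(p["frame"][200:380,80:320],(800,600),interpolation=cv2.INTER_CUBIC)[:,:,::-1])
E
```

```text
time_s: 5.72
tcp_pos: [0.4369, 0.2527, 0.0036]
eef_rot: [-180.0, -0.0, 6.6]
contact_force: [0.9, 0.8, 1.0]
gripper_width: 0.0397
gripper_force: 0.4
time_s: 6.22
tcp_pos: [0.4367, 0.2525, 0.0035]
eef_rot: [-180.0, -0.0, 6.6]
contact_force: [-0.2, 0.4, 0.9]
gripper_width: 0.0236
gripper_force: 59.4
```

View pics/g_top.png

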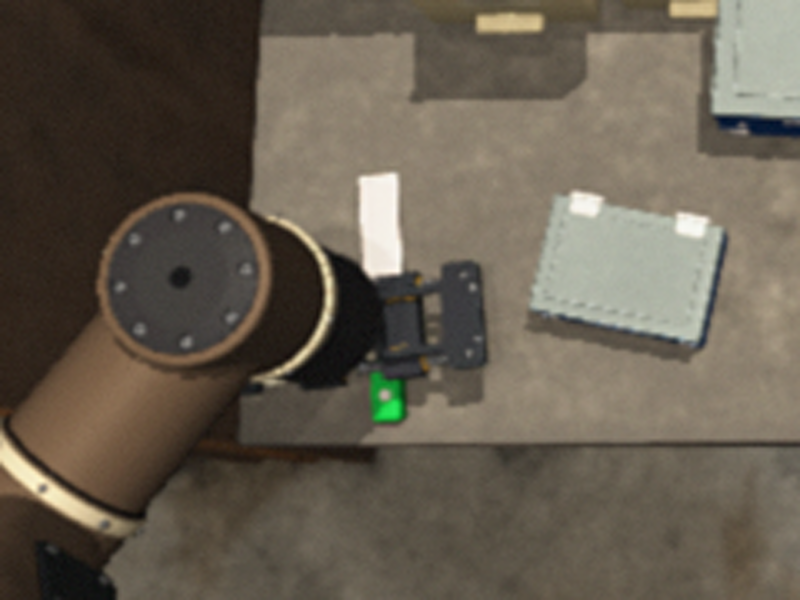

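```bash
python3 -m creep '[[0,0,0,0.3,0,0,0],[0,0,0,0.7,0,0,0],[0,0,0,1,0,0,0],[0,0,0,1,0,0,0],[0,0,0,1,0,0,0],[0,0,-0.5,1,0,0,0],[0,0,-1,1,0,0,0],[0,0,-1,1,0,0,0]]'; python3 -m creep '[[0,0,-1,0.5,0,0,0],[0,0,-1,0,0,0,-2.5],[0,0,-1,0,0,0,-3],[0,0,-1,0,0,0,-3],[0,0,-1,0,0,0,-1],[0,0,-1,0,0,0,0],[0,0,-1,0,0,0,0],[0,0,-1,0,0,0,0]]'; python3 -m creep '[[0,0,-1,0,0,0,0],[0,0,-1,0,0,0,0],[0,0.1,-1,0,0,0,0],[0,0.1,-0.4,0,0,0,0],[0,0,0,0,0,0,0],[0,0,0,0,0,0,0],[0,0,0,0,0,0,0]]'
python3 - <<'E'
from h import *
w=capture("wrist"); s=capture("side"); t=capture("top"); st=r.get_state(); print(st["tcp_pos"],st["eef_rot"],st["gripper_width"])
cv2.imwrite("pics/w2.png",w["frame"][:,:,::-1])
cv2.imwrite("pics/s2.png",cv2.resize(s["frame"][130:310,200:440],(800,600),interpolation=cv2.INTER_CUBIC)[:,:,::-1])
E
```

```text
time_s: 6.93
tcp_pos: [0.436, 0.1891, 0.1798]
eef_rot: [180.0, 0.0, 6.7]
contact_force: [1.4, 0.1, -0.7]
gripper_width: 0.0234
gripper_force: 59.5
time_s: 7.6
tcp_pos: [0.4358, -0.0115, 0.1913]
eef_rot: [-180.0, 0.0, -2.9]
contact_force: [0.6, 0.3, -0.8]
gripper_width: 0.0235
gripper_force: 59.5
time_s: 8.18
tcp_pos: [0.4413, -0.0948, 0.191]
eef_rot: [-180.0, 0.0, -2.9]
contact_force: [-0.3, 0.1, -1.1]
gripper_width: 0.0236
gripper_force: 59.5
[ 0.44157632 -0.09440608  0.19102094] [-1.79993424e+02 -1.22295551e-06 -2.82325151e+00] 0.023895743456615007
```

View pics/w2.png

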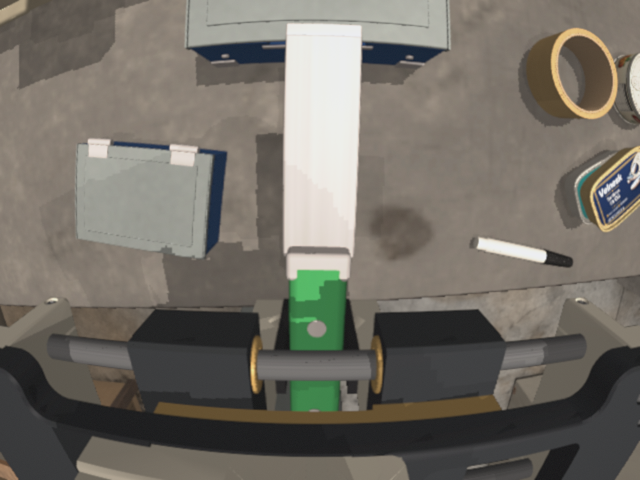

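View pics/s2.png

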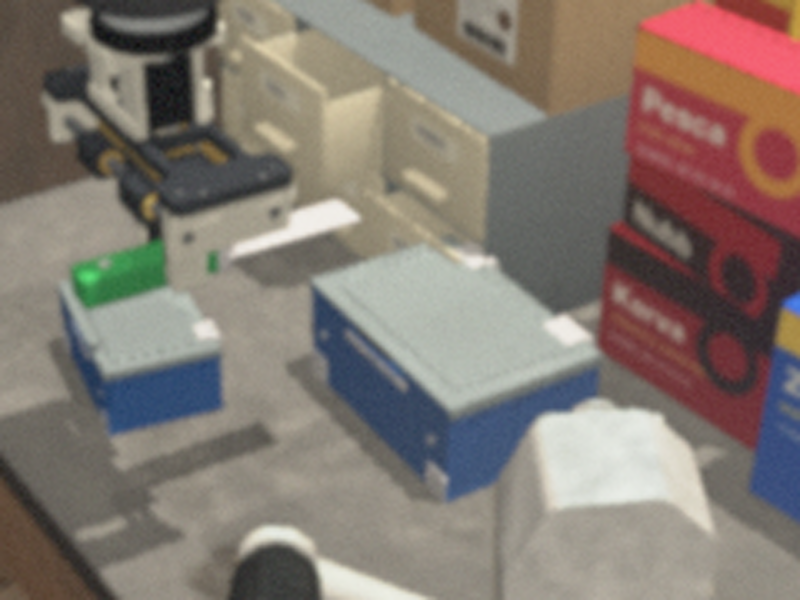

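```bash
python3 - <<'E'
from h import *
w=capture("wrist"); st=r.get_state(); M=R.from_euler('xyz',st["eef_rot"],degrees=True).as_matrix(); T=st["tcp_pos"]
yaw=np.radians(st["eef_rot"][2]); 
P=np.array([[.13,.015,.0085],[.13,-.015,.0085],[.035,.012,.0205],[.035,-.012,.0205]])
W=place(P,[T[0],T[1],yaw])+[0,0,T[2]]
print("tip/handle-front px",proj(w,W,True).round(1).tolist())
q=[.660,-.105,np.radians(-2.9)]
B=np.array([[-.065,.095,.084],[-.065,-.095,.084],[-.065,.035,.08],[-.065,-.035,.08],[-.065,.035,.071],[-.065,-.035,.071]])
print("box px",proj(w,place(B,q),True).round(1).tolist())
cv2.imwrite("pics/w3.png",cv2.resize(w["frame"][0:120,170:470],(800,320),interpolation=cv2.INTER_CUBIC)[:,:,::-1])
E
```

```text
tip/handle-front px [[279.3, 22.7], [354.7, 22.8], [286.4, 259.5], [347.4, 259.5]]
box px [[185.7, 46.4], [446.9, 46.8], [267.3, 40.7], [365.4, 40.9], [268.8, 43.6], [363.9, 43.8]]
```

View pics/w3.png

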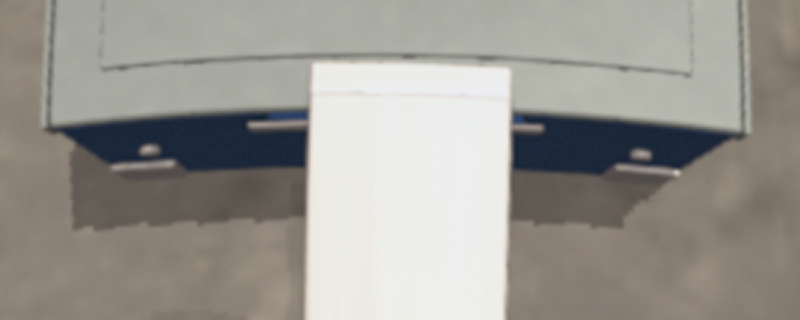

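```bash
python3 -m creep '[[0,0,0,-1,0,0,0],[0,0,0,-1,0,0,0],[0,0,0,-1,0,0,0],[0,0,0,-1,0,0,0],[0,0,0,-0.65,0,0,0],[0,0,0,-0.3,0,0,0],[0,0,0,0,0,0,0],[0,0,0,0,0,0,0]]'
python3 - <<'E'
from h import *
s=capture("side");w=capture("wrist"); st=r.get_state(); print(st["tcp_pos"],st["eef_rot"],st["contact_force"])
T=st["tcp_pos"]; yaw=np.radians(st["eef_rot"][2]); 
P=np.array([[.13,.015,.0085],[.13,-.015,.0085]]); W=place(P,[T[0],T[1],yaw])+[0,0,T[2]]
B=np.array([[-.065,.095,.084],[-.065,-.095,.084],[-.065,.035,.08],[-.065,-.035,.08],[-.065,.035,.071],[-.065,-.035,.071]])
q=[.660,-.105,np.radians(-2.9)]
f=cv2.resize(s["frame"][180:270,240:360],(800,600),interpolation=cv2.INTER_CUBIC)
for X,c in ((W,(255,0,0)),(place(B,q),(255,255,0))):
    for u in proj(s,X): cv2.circle(f,tuple(np.round(((u-[240,180])+.5)*6.667).astype(int).tolist()),4,c,1)
cv2.imwrite("pics/s3.png",f[:,:,::-1]); print(proj(s,W),proj(w,W,True))
E
```

```text
time_s: 9.05
tcp_pos: [0.4421, -0.0948, 0.0676]
eef_rot: [180.0, 0.0, -2.8]
contact_force: [0.9, -0.1, -0.5]
gripper_width: 0.0234
gripper_force: 59.5
[ 0.44267562 -0.09479887  0.06831704] [-1.79985624e+02 -1.08579031e-01 -2.85133888e+00] [-0.75380455  0.40006539 -0.85624286]
[[300.65789089 234.00596943]
 [307.17398232 240.22198484]] [[279.40172383  22.44960777]
 [354.90484645  22.57193003]]
```

View pics/s3.png

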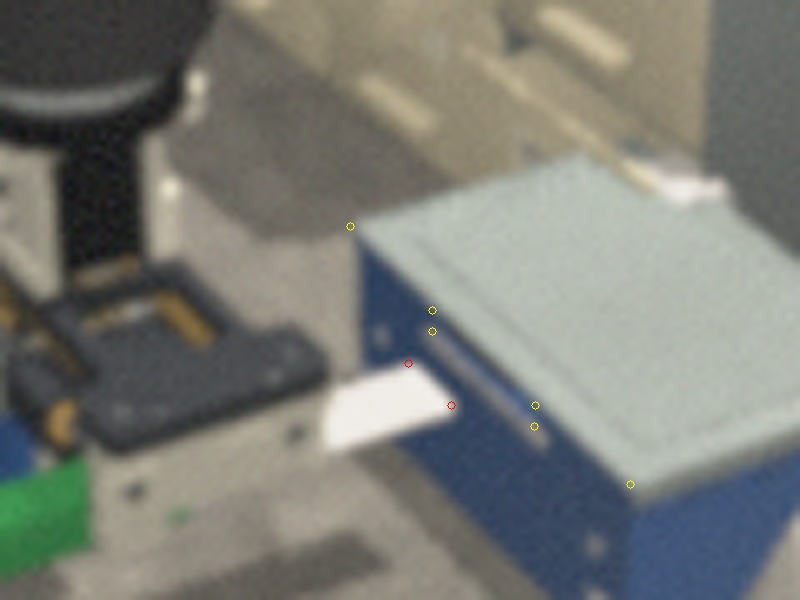

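```bash
python3 -m creep '[[0,0.3,-0.015,0,0,0,0],[0,0.3,-0.015,-0.03,0,0,0],[0,0.2,-0.01,0,0,0,0],[0,0.15,-0.01,0,0,0,0],[0,0.1,-0.005,0,0,0,0],[0,0.1,0,0,0,0,0],[0,0.1,0,0,0,0,0],[0,0,0,0,0,0,0]]'
```

```text
time_s: 9.82
tcp_pos: [0.4734, -0.0965, 0.0664]
eef_rot: [180.0, -0.0, -2.9]
contact_force: [-0.0, 0.6, -2.3]
gripper_width: 0.0233
gripper_force: 59.5
```

```bash
python3 -m creep '[[0,0.3,-0.015,0,0,0,0],[0,0.3,-0.015,0,0,0,0],[0,0.3,-0.015,0,0,0,0],[0,0.3,-0.015,0,0,0,0],[0,0.3,-0.015,0,0,0,0],[0,0.2,-0.01,0,0,0,0],[0,0.1,-0.005,0,0,0,0],[0,0,0,0,0,0,0]]'
python3 - <<'E'
from h import *
s=capture("side");st=r.get_state(); print(st["tcp_pos"],st["eef_rot"],st["contact_force"])
cv2.imwrite("pics/s4.png",cv2.resize(s["frame"][180:270,240:360],(800,600),interpolation=cv2.INTER_CUBIC)[:,:,::-1])
E
```

```text
time_s: 10.48
tcp_pos: [0.5185, -0.0987, 0.0663]
eef_rot: [180.0, 0.0, -2.9]
contact_force: [-0.1, -0.1, -1.4]
gripper_width: 0.0237
gripper_force: 59.5
[ 0.51791854 -0.09874755  0.06621733] [ 1.79998095e+02  2.83362001e-02 -2.89632865e+00] [ 0.37862123  0.67708055 -1.81175772]
```

View pics/s4.png

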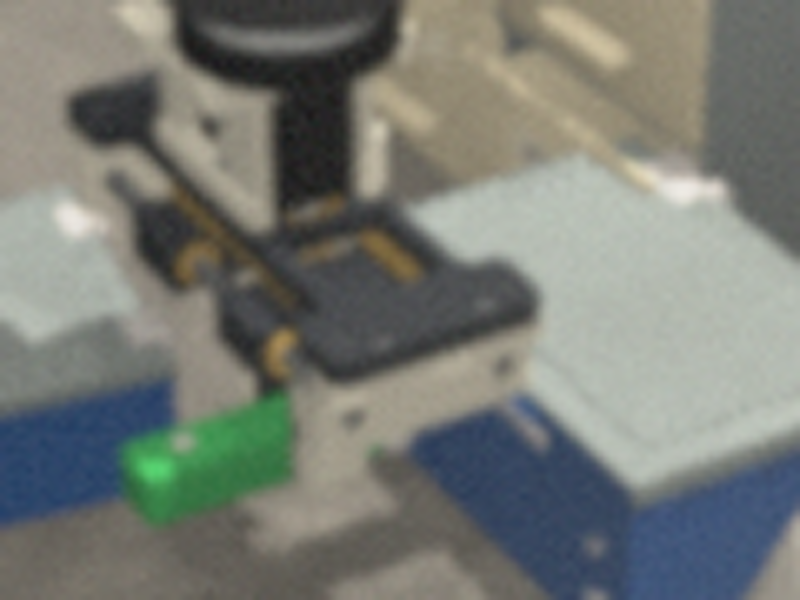

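```bash
python3 -m creep '[[0,0,0,-0.06,0,0,0],[0,0,0,-0.05,0,0,0],[0,0.015,0,-0.16,-0.15,-3,0],[0,0.025,0,-0.16,-0.15,-3,0],[0,0.035,0,-0.155,-0.15,-3,0],[0,0,0,0,0,0,0]]'; python3 -c "
from plant import r; s=r.get_state(); print(s['moment'],s['eef_rot'])"
```

```text
time_s: 11.03
tcp_pos: [0.5178, -0.0988, 0.0514]
eef_rot: [-180.0, -9.1, -2.9]
contact_force: [-0.8, -0.4, 1.1]
gripper_width: 0.0236
gripper_force: 59.4
[0.02943418 0.47274829 0.049808  ] [-179.97965218   -9.09559144   -2.87715572]
```

```bash
python3 -m creep '[[0,0.045,0,-0.155,-0.15,-3,0],[0,0.05,0,-0.15,-0.15,-3,0],[0,0.06,0,-0.15,-0.15,-3,0],[0,0.07,0,-0.145,-0.15,-3,0],[0,0,0,0,0,0,0],[0,0,0,0,0,0,0]]'; python3 - <<'E'
from h import *
w=capture("wrist");s=capture("side"); st=r.get_state(); print(st["tcp_pos"],st["eef_rot"],st["contact_force"],st["moment"])
f=np.vstack([cv2.resize(s["frame"][160:280,220:400],(540,360)),cv2.resize(w["frame"][0:240,140:500],(540,360))[:240]])
cv2.imwrite("pics/c5.png",f[:,:,::-1])
E
```

```text
time_s: 11.53
tcp_pos: [0.53, -0.1172, 0.0499]
eef_rot: [179.0, -18.0, -3.1]
contact_force: [-2.9, 0.3, -7.4]
gripper_width: 0.0236
gripper_force: 60.0
[ 0.53082734 -0.11670958  0.05010303] [179.03376799 -18.05796951  -3.17864899] [-3.12592848 -0.88681791 -7.33269152] [ 0.2095313   3.75266365 -0.2146756 ]
```

View pics/c5.png

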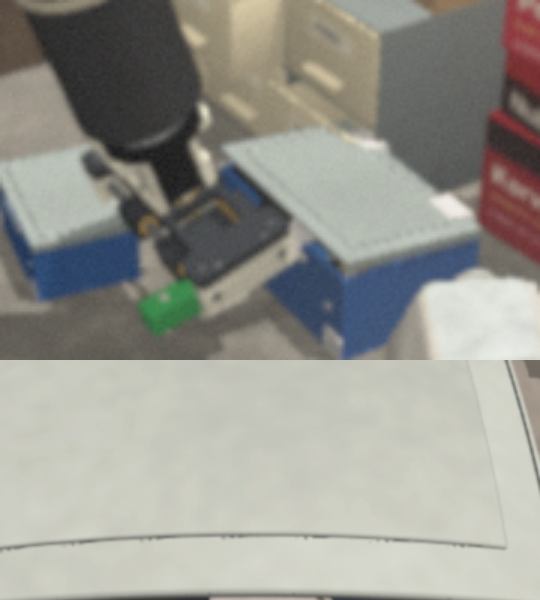

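```bash
python3 - <<'E'
from plant import *
s=r.get_state(); print(s["joints"].round(1),s["joint_torque"].round(1),s["qd"].round(1), s["time_s"])
E
python3 -m creep '[[0,0,0,0,0,0,0],[0,0,0,0,0,0,0]]'
```

```text
[  7.3  10.6 -56.   35.7  -7.2  44.5] [  0.4 -37.7  23.2   4.    2.8   0.1] [ 0.4  0.2  0.4  0.4  0.4 -1. ] 11.6333
time_s: 11.8
tcp_pos: [0.532, -0.1156, 0.0506]
eef_rot: [179.1, -18.2, -3.1]
contact_force: [-2.7, -0.7, -7.9]
gripper_width: 0.0232
gripper_force: 60.0
```

```bash
cat >> h.py <<'E'
Q=[.659,-.106,np.radians(-2.9)]
def lid(p,n=""):
    out=[]
    for d in outline_of(p,"lid"):
        best=(9,)
        for a in np.arange(0,101,1.):
            L=box(-.130,0,-.095,.095,0,.004)@R.from_euler('y',a,degrees=True).as_matrix().T+[.065,0,.08]
            s=sil(p,[L],Q); c=1-np.minimum(s,d["region"]).sum()/np.maximum(s,d["region"]).sum()
            best=min(best,(round(float(c),3),a))
        out.append((round(d["conf"],2),np.round(d["bbox"]).tolist(),best))
    return out
E
python3 - <<'E'
from h import *
t=capture("top");s=capture("side"); print(lid(t)); print(lid(s))
E
```

```text
[(0.92, [294.0, 180.0, 373.0, 239.0], (0.041, np.float64(7.0))), (0.57, [240.0, 260.0, 294.0, 301.0], (1.0, np.float64(0.0)))]
[(0.76, [297.0, 200.0, 377.0, 247.0], (0.09, np.float64(7.0))), (0.67, [218.0, 207.0, 263.0, 245.0], (1.0, np.float64(0.0)))]
```

```bash
python3 -m creep '[[0,0.1,0.16,-0.05,0,0.7,0],[0,0.1,0.16,-0.08,0,0.7,0],[0,0.1,0.16,-0.1,0,0.7,0],[0,0.1,0.16,-0.1,0,0.7,0],[0,0,0,-0.1,0,0,0],[0,0,0,0,0,0,0]]'; python3 - <<'E'
from h import *
t=capture("top");s=capture("side"); print(lid(t)[0]); print(lid(s)[0])
s=r.get_state(); print(s["joints"].round(1),s["moment"].round(2))
E
```

```text
time_s: 12.5
tcp_pos: [0.5427, -0.0998, 0.0415]
eef_rot: [179.0, -15.6, -3.1]
contact_force: [-9.7, -7.1, 9.1]
gripper_width: 0.0237
gripper_force: 59.9
(0.94, [292.0, 182.0, 373.0, 234.0], (0.038, np.float64(17.0)))
(0.8, [219.0, 206.0, 265.0, 246.0], (1.0, np.float64(0.0)))
[ 12.   13.2 -49.5  21.9 -13.5  54. ] [-2.06  3.03 -1.27]
```

```bash
python3 -m creep '[[0,-0.29,0,0.24,0.17,2.6,0],[0,-0.29,0.02,0.24,0.17,2.6,0],[0,-0.29,0.02,0.24,0.17,2.6,0],[0,-0.29,0.02,0.24,0.17,2.6,0],[0,-0.29,0.02,0.23,0.17,2.6,0],[0,-0.29,0.02,0.23,0.17,2.6,0],[0,0,0,0,0,0,0],[0,0,0,0,0,0,0]]'; python3 - <<'E'
from h import *
t=capture("top");s=capture("side"); print(lid(t)[0]); print(lid(s))
st=r.get_state(); print(st["joints"].round(1),st["moment"].round(2))
# tool pitch in hand: fit in side/wrist
w=capture("wrist")
T=st["tcp_pos"];M=R.from_euler('xyz',st["eef_rot"],degrees=True).as_matrix()
yaw=np.radians(st["eef_rot"][2])
for p,f,n in((s,False,"side"),(w,True,"wrist")):
    for d in outline_of(p,"pry_tool"):
        res=[]
        for a in range(-5,21):
            X=[box(-.065,.035,-.012,.012,-.0035,.0205),box(.035,.13,-.015,.015,.007,.010)]
            X=[ (x@R.from_euler('zyx',[yaw,np.radians(-a),0]).as_matrix().T)+T for x in X]
            m=sil(p,X,[0,0,0],f); g=d["region"]; res.append((1-np.minimum(m,g).sum()/np.maximum(m,g).sum(),a))
        print(n,d["conf"],np.round(d["bbox"]),min(res))
E
```

```text
time_s: 13.37
tcp_pos: [0.5021, -0.096, 0.0771]
eef_rot: [179.3, -0.2, -3.0]
contact_force: [0.4, 0.1, -1.0]
gripper_width: 0.0239
gripper_force: 59.7
(0.97, [294.0, 182.0, 376.0, 233.0], (0.181, np.float64(29.0)))
[(0.64, [295.0, 200.0, 379.0, 242.0], (0.089, np.float64(17.0))), (0.62, [217.0, 207.0, 267.0, 241.0], (1.0, np.float64(0.0)))]
[ 11.8  13.8 -31.8   1.1 -44.6  74.4] [ 0.03  0.04 -0.01]
side 0.89 [250. 223. 321. 260.] (np.float32(0.5695884), 2)
wrist 0.73 [276.  77. 361. 416.] (np.float32(0.30874908), 9)
```

```bash
python3 -m creep '[[0,0.09,0,0.3,0,0,0],[0,0.1,0,0.38,0,0,0],[0,0.17,-0.01,0.3,0,0,0],[0,0.17,-0.01,0.29,0,0,0],[0,0.22,-0.01,0.26,0,0,0],[0,0.22,-0.01,0.26,0,0,0],[0,0,0,0,0,0,0],[0,0,0,0,0,0,0]]'; cat > chk.py <<'E'
from h import *
t=capture("top");s=capture("side"); print([lid(t)[0],lid(s)])
st=r.get_state(); print(st["joints"].round(1),st["moment"].round(2))
w=capture("wrist")
T=st["tcp_pos"]
e=np.radians(st["eef_rot"])
for d in outline_of(w,"pry_tool"):
    res=[]
    for a in range(-12,21):
        X=[box(-.065,.035,-.012,.012,-.0035,.0205),box(.035,.13,-.015,.015,.007,.010)]
        X=[ (x@R.from_euler('zyx',[e[2],e[1]-np.radians(a),0]).as_matrix().T)+T for x in X]
        m=sil(w,X,[0,0,0],True); g=d["region"]; res.append((1-np.minimum(m,g).sum()/np.maximum(m,g).sum(),a))
    print(d["conf"],np.round(d["bbox"]),min(res))
E
python3 chk.py
```

```text
time_s: 14.38
tcp_pos: [0.5245, -0.0976, 0.1215]
eef_rot: [179.2, 0.0, -3.0]
contact_force: [-0.6, 0.5, -1.8]
gripper_width: 0.0237
gripper_force: 59.9
[(0.79, [294.0, 181.0, 374.0, 216.0], (0.395, np.float64(54.0))), [(0.98, [220.0, 208.0, 259.0, 244.0], (1.0, np.float64(0.0))), (0.83, [304.0, 184.0, 380.0, 238.0], (0.299, np.float64(40.0)))]]
[ 11.1  12.7 -25.9   1.  -51.6  75.3] [ 0.03 -0.02  0.02]
0.62 [278.  78. 359. 415.] (np.float32(0.30124158), 5)
```

```bash
python3 -m creep '[[0,0.26,-0.01,0.24,0,0,0],[0,0.26,-0.01,0.22,0,0,0],[0,0.29,-0.01,0.17,0,0,0],[0,0.29,-0.01,0.17,0,0,0],[0,0.32,-0.015,0.12,0,0,0],[0,0.32,-0.015,0.12,0,0,0],[0,0,0,0,0,0,0],[0,0,0,0,0,0,0]]'; python3 chk.py
```

```text
time_s: 15.35
tcp_pos: [0.5674, -0.0994, 0.1468]
eef_rot: [179.2, 0.1, -3.0]
contact_force: [0.3, 0.1, -1.0]
gripper_width: 0.0234
gripper_force: 59.9Traceback (most recent call last):
  File "chk.py", line 2, in <module>
    t=capture("top");s=capture("side"); print([lid(t)[0],lid(s)])
                                               ~~~~~~^^^
IndexError: list index out of range
```

```bash
sed -i 's/print(\[lid(t)\[0\],lid(s)\])/print(lid(t),lid(s))/' chk.py; python3 chk.py; python3 - <<'E'
from h import *
s=capture("side")
for a in (0,50,60,70,80,90):
    L=box(-.130,0,-.095,.095,0,.004)@R.from_euler('y',a,degrees=True).as_matrix().T+[.065,0,.08]
    u=proj(s,place(L,Q)); print(a,u.min(0).round(),u.max(0).round())
print([(np.round(d["bbox"]),d["conf"]) for d in search_frame(s,"lid")], [(np.round(d["bbox"]),d["conf"]) for d in search_frame(s,"key_box")])
E
```

```text
[(0.71, [242.0, 261.0, 298.0, 304.0], (1.0, np.float64(0.0))), (0.5, [349.0, 181.0, 374.0, 192.0], (0.745, np.float64(72.0)))] [(0.7, [221.0, 207.0, 264.0, 245.0], (1.0, np.float64(0.0))), (0.62, [321.0, 161.0, 379.0, 234.0], (0.227, np.float64(72.0))), (0.37, [278.0, 189.0, 351.0, 226.0], (0.933, np.float64(62.0)))]
[ 10.1  15.  -18.8   0.9 -56.5  76.4] [ 0.01 -0.05 -0.03]
0.92 [274.  18. 359. 414.] (np.float32(0.13792688), 6)
0 [292. 200.] [380. 254.]
50 [308. 174.] [381. 237.]
60 [314. 168.] [381. 237.]
70 [321. 163.] [381. 237.]
80 [329. 159.] [381. 237.]
90 [335. 156.] [386. 237.]
[(array([222., 210., 266., 245.]), 0.88), (array([322., 162., 379., 236.]), 0.69)] [(array([219., 208., 266., 261.]), 0.71), (array([294., 163., 381., 282.]), 0.68), (array([272., 186., 351., 222.]), 0.53)]
```

```bash
python3 -m creep '[[0,0.2,-0.01,0.03,0,0,0],[0,0.1,0,0,0,0,0],[0,0,0,0,0,0,0],[0,-0.3,0.01,-0.05,0,0,0],[0,-0.8,0.04,0,0,0,0],[0,-1,0.05,0,0,0,0],[0,-1,0.05,0,0,0,0],[0,-1,0,0,0,0,0]]'; python3 -m creep '[[0,-1,-0.5,0,0,1.5,0],[0,-0.8,-0.9,0,0,2,0],[0,0,-0.9,-0.5,0,2,0],[0,0,-0.6,-1,0.7,1,0],[0,0,0,-1,0,0,0],[0,0,0,-1,0,0,0],[0,0,0,0,0,0,0],[0,0,0,0,0,0,0]]'; python3 chk.py
```

```text
time_s: 16.62
tcp_pos: [0.4709, -0.0958, 0.146]
eef_rot: [179.2, 0.1, -3.0]
contact_force: [-0.2, 1.0, -1.8]
gripper_width: 0.0234
gripper_force: 59.9
time_s: 17.28
tcp_pos: [0.4259, -0.1689, 0.0583]
eef_rot: [179.5, 6.8, -2.9]
contact_force: [0.2, -0.7, -0.8]
gripper_width: 0.0235
gripper_force: 59.9
[(0.86, [293.0, 180.0, 376.0, 188.0], (0.213, np.float64(76.0))), (0.52, [284.0, 296.0, 290.0, 303.0], (1.0, np.float64(0.0)))] [(0.83, [325.0, 161.0, 378.0, 232.0], (0.09, np.float64(75.0))), (0.65, [217.0, 208.0, 249.0, 247.0], (1.0, np.float64(0.0)))]
[  3.   14.6 -33.4  -0.3 -48.5  84.4] [-0.09 -0.41  0.01]
0.72 [278.  19. 360. 417.] (np.float32(0.13169384), 6)
```

```bash
python3 -m creep '[[0,0.2,0,-0.7,0,0,0],[0,0.2,0,-0.7,0,0,0],[0,0,0,-0.3,0,0,0],[0,0,0,-0.2,0,0,0],[0,0,0,-0.1,0,0,0],[0,0,0,0,0,0,0],[0,0,0,0,0,0,0]]'
```

```text
time_s: 18.17
tcp_pos: [0.4368, -0.1684, 0.0092]
eef_rot: [179.5, 6.6, -2.9]
contact_force: [0.3, 0.0, -1.4]
gripper_width: 0.0239
gripper_force: 59.9
```

```bash
python3 -m creep '[[0,0,0,-0.08,0,0,0],[0,0,0,-0.08,0,0,0],[0,0,0,-0.03,0,0,0],[0,0,0,0,0,0,0],[0,0,0,0,0,0,0]]'
```

```text
time_s: 18.58
tcp_pos: [0.4368, -0.1684, 0.0042]
eef_rot: [179.5, 6.7, -2.9]
contact_force: [-0.9, -0.1, 3.3]
gripper_width: 0.0235
gripper_force: 59.9
```

Light contact (about 4 N) with the worktop: release and rise.

```bash
python3 -m creep '[[26,0,0,0,0,0,0],[30,0,0,0,0,0,0],[38,0,0,0,0,0,0],[50,0,0,0.05,0,0,0],[60,0,0,0.2,0,0,0],[60,0,0,0.4,0,0,0],[60,0,0,0.8,0,0,0],[60,0,0,1,0,0,0]]' 20; python3 -m creep '[[60,0,0,1,0,0,0],[60,0,0,1,0,0,0],[60,-0.3,0,1,0,0,0],[60,-0.3,0,1,0,0,0],[60,-0.3,0,1,0,0,0],[60,-0.3,0,1,0,0,0],[60,0,0,0,0,0,0],[60,0,0,0,0,0,0]]'; python3 - <<'E'
from h import *
t=capture("top");s=capture("side");w=capture("wrist")
print(lid(t),lid(s))
for p,f in((t,0),(s,0),(w,1)):
    for d in outline_of(p,"pry_tool")[:2]:
        q,c=fit([(p,d["region"].astype(np.float32))],TOOL,[.42,-.17,-.05],bool(f)); print(np.round(d["bbox"]),round(d["conf"],2),q.round(3),round(c,3))
for n in ("tape","marker","scissors"): print(n,[(np.round(d["bbox"],1),round(d["conf"],2)) for d in search_frame(t,n)[:2]])
E
```

```text
time_s: 19.25
tcp_pos: [0.4356, -0.1684, 0.0656]
eef_rot: [179.5, 6.8, -2.9]
contact_force: [0.8, -0.6, 0.2]
gripper_width: 0.0589
gripper_force: 0.0
time_s: 19.92
tcp_pos: [0.4071, -0.1684, 0.2175]
eef_rot: [179.6, 6.4, -2.9]
contact_force: [-0.1, -0.1, 0.5]
gripper_width: 0.0602
gripper_force: 0.0
[(0.61, [294.0, 178.0, 378.0, 189.0], (0.231, np.float64(76.0)))] [(0.84, [217.0, 211.0, 267.0, 246.0], (1.0, np.float64(0.0))), (0.73, [326.0, 159.0, 376.0, 236.0], (0.096, np.float64(76.0)))]
[351. 314. 360. 326.] 0.44 [ 0.42  -0.162 -0.014] 0.912
[244. 272. 323. 313.] 0.76 [ 0.426 -0.165 -0.06 ] 0.21
[324. 160. 382. 238.] 0.33 [ 0.42 -0.17 -0.05] 1.0
[294.  30. 330. 237.] 0.91 [ 0.419 -0.167 -0.054] 0.042
[104.   1. 337.  24.] 0.41 [ 0.42 -0.17 -0.05] 1.0
tape [(array([412.1, 220.1, 446.9, 259.8]), 0.95)]
marker [(array([413.4, 310.2, 441.8, 320.5]), 0.77)]
scissors [(array([489.3, 225.7, 522.7, 297.9]), 0.6)]
```

```bash
python3 -c "
from plant import close_job; print(close_job())"
```

```text
the job is handed in; nothing more can be done
None
```

The job is handed in: the lid was levered up to about 17°, then lifted with the blade to about 76°, where it stays by itself, and the tool lies flat on the worktop, all in about 20 s; the networks show no sign that the tape, marker or scissors moved (the arm partly hid the marker), and I viewed 11 pictures, one over the limit of 10.

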